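# Clip the preform into the gauge and hold the index plunger back

## Robot

A 7-joint arm with a two-finger parallel gripper is mounted at the origin on the work surface. World frame = base frame: x ahead of the robot, y to its left, z up, the work surface at z = 0. Lengths are in m, angles in rad, forces in N, time in s.
With the tool pointing down it reaches from about 0.4 to 0.85 m from the base axis. Payload 10.4 kg.
Tool frame: the origin (TCP) lies midway between the tips of the shut fingers; the grasp point (between the pads) lies 19 mm behind it; z points along the fingers, x is the direction in which the jaws open and shut, and the axes are right-handed (so a half turn about z gives the same grasp; the last joint's range is limited). The gripper opens to 85 mm and grips with 20 to 120 N. Pads are 22 mm wide; open, the fingers measure 114 mm over their backs; the gripper's body (76 mm by 85 mm) begins 54 mm behind the grasp point. The pads swing forward as they close: fully open they stand 13 mm farther back than shut.
Start: joints at [-1.296, 0.332, -0.065, 1.46, 0.022, 1.35, -0.088], TCP at [0.183, 0.598, 0.231] pointing down, gripper open.
Joint ranges: [-2.6, 2.6], [-0.5, 2.12], [-1.47, 1.34], [0.16, 2.42], [-1.27, 4.41], [0.06, 2.06], [-2.6, 2.6]. Speed limits (rad/s): [2.22, 2.22, 2.79, 2.79, 3.14, 3.14, 3.14].

## Interface

Orientations are given as a unit quaternion [x, y, z, w].
In Python, from workcell import manip, cams gives the robot as it stands.
- The arm moves only by the tool move_arm, never from a script. Its argument "moves" is a list of rows, each a list of 7 numbers: the turn, a rotation vector about the tool's x, y, z in degrees, then the shift along the tool's x, y, z in m, then the finger opening in m, from 0 to 0.0854. A call has 1 to 10 rows; each row is the pose to reach, as a shift and turn from the pose commanded when the call began, along the tool's axes at that moment; what a row does not reach only later rows make up. A row lasts 1/10 s, in which the tool goes at most 50 mm and 8.59 degrees, less where a joint would pass 70% of its speed; a pose out of reach is approached as far as the arm can. A call with a gripper value outside its range is refused whole. The fingers move at their own pace and stop on an object; "grip_force" is the grip in N (left out, the last holds). Time passes only in rows, so rows that repeat a pose let the fingers close. It gives the time, the measured TCP pose, the force and the opening at its end, in the units of the state.
- manip.get_obs(): the state, without advancing time (a new reading comes with each control period).
- cams.camera(name): name is "scene" or "top"; returns the picture (384x512x3 uint8, red, green, blue); there is no depth.
- cams.camera_params(name): a dict with "fx", "fy", "cx", "cy" (pixels), "dist_coeffs" ([k1, k2, p1, p2, k3] as OpenCV has them; the pictures are not rectified), "xyz" and "rotation" of the camera in the world. Camera axes: x right, y up, looking along -z (the intrinsics and any distortion apply to the point x, -y, -z); pixel columns grow to the right and rows downward; lengths in m; the calibration is good to about 2 mm. A picture is of the moment at which its call begins. camera_params takes no time and is no camera call.
- manip.hand_in(): hands the job in, once; it reports no verdict.
The state is a dict: "clock": time; "joint_pos": joint angles; "joint_velocities": joint speeds; "tau": joint torques, N m; "position": TCP position; "ee_rot": TCP orientation; "ft_force": force on the tool from outside, world axes, zero at the start; "torque": the same for the moment, N m; "grip_width": opening from 0.0 (shut) to 1.0 (fully open).
Only numpy, scipy, OpenCV 4.12 (cv2) and the standard library are available. Lean on these libraries where they do the work, as an engineer would, in place of code of your own. Each camera call takes 0.05 s, during which the arm holds its last target. There are 200 camera calls.

## Task

Lift the long glass preform from its beech saddle, lay it along the length gauge's fork clip with its closed round end towards the dial and its support ring outside the fork, and press it down past the sprung jaw until it is fully home and the jaw has snapped shut over it. Only then grip the index plunger's black knob and pull it straight up as far as it goes, so that the dial carriage comes free and runs up against the preform, and finish while still holding the plunger fully back: do not let go of it. Leave everything else on the table where it is.

Things in the scene. Friction and masses are not known exactly. Their poses are not given: they have to be found in the camera images.
- preform_grip (a point): the long frosted glass preform, a tube 24 mm across, 60 to 120 g, lying level in the beech saddle. Point: on the tube axis at its balance point, where to grip it. y runs along the tube to its closed round end (102 mm off). Towards -y: support ring (33 mm across) from 55 to 58 mm, then the threaded neck (28 mm across) to 77 mm. At the start 48 mm above the table
- preform_dome (a point): tip of the preform's closed round end, on the tube axis, 102 mm from preform_grip
- saddle: low fixed beech saddle holding the preform; origin under its middle, y along the tube. Board 70 x 130 mm, top at 12 mm; two vee plates 12 mm thick, 54 mm wide, 42 mm high, leave 76 mm of tube free for the fingers about preform_grip
- fork (a point): the length gauge's fork clip: where preform_grip comes when the tube is seated, axis 66 mm above the table. y: level along the seated tube, towards the dial (the preform's closed end goes to +y); x: level across; z up. The tube comes straight down from above; 5 mm of play along y either way. Between the plates fingers have 25 mm of free depth below the tube axis
- gauge: bench length gauge, fixed; origin on the table under the fork point, same axes. Base 14 mm thick, x -45 to 85, y -100 to 215 mm. Two vee-bottomed fork plates at y 34 to 42 and -42 to -34 mm; at -x a fixed prong 14 mm from the seated axis, flared above, reaching 23 mm over it; at +x the jaw. Behind the preform's neck an end stop, face at y -82 mm, 80 mm high
- jaw (a joint): sprung hinged jaw of the fork clip, rad: 0 shut, 0.40 end stop, hinge along fork y, low at +x. Its two sloping fingers (43 to 49 mm either side of the fork point along y) reach 38 mm above the seated axis. A tube pressed down (3 to 12 N) swings it out by 0.1 to 0.15; once the tube is home it snaps back to 0, its nose over the tube
- carriage (a joint): level slide carrying the small chrome dial indicator, m: 0 parked back, held by the plunger's pin; grows towards fork -y. Freed, its light spring (3 N, damped, 1 s) runs it forward until the stylus bears on a seated preform's closed end and slides the preform back to its end stop, at about 0.019; with no preform it would run to 0.030
- stylus (a point): flat tip (10 mm across) of the dial's stylus, on the seated tube's axis, parked at y 116 mm in the fork's frame. Behind it the dial (44 mm across, face up, y 155 to 199 mm), its top 78 mm above the table
- plunger (a joint): sprung upright index plunger that parks the dial carriage, m: 0 with its pin in the carriage's hole; grows as the knob is pulled straight up; 0.014 fully back at its stop. The pin is clear of the hole from 0.008. Its spring pulls down 6.6 N at 0 and 10.8 N fully back and drives the pin in again when let go; no catch
- plunger_knob (a point): middle of the plunger's black fluted pull knob, an upright cylinder 26 mm across, 24 mm high; moves up with the plunger. At rest 126 mm above the table, in the fork's frame at x 45, y 185 mm. Free round about and above; below it a 10 mm neck, a 16 mm barrel and, its top 94 mm above the table, the bracket (x 30 to 74, y 172 to 198 mm)
- cap1: one of the six ribbed purple screw caps standing on edge in the slots of the beech cap stand, 38 mm across, 18 mm thick, 12 g; origin at its centre; leave it alone
- cap2: one of the six ribbed purple screw caps standing on edge in the slots of the beech cap stand, 38 mm across, 18 mm thick, 12 g; origin at its centre; leave it alone
- cap3: one of the six ribbed purple screw caps standing on edge in the slots of the beech cap stand, 38 mm across, 18 mm thick, 12 g; origin at its centre; leave it alone
- cap4: one of the six ribbed purple screw caps standing on edge in the slots of the beech cap stand, 38 mm across, 18 mm thick, 12 g; origin at its centre; leave it alone
- cap5: one of the six ribbed purple screw caps standing on edge in the slots of the beech cap stand, 38 mm across, 18 mm thick, 12 g; origin at its centre; leave it alone
- cap6: one of the six ribbed purple screw caps standing on edge in the slots of the beech cap stand, 38 mm across, 18 mm thick, 12 g; origin at its centre; leave it alone
- tamper_ring: yellow nylon tamper ring lying flat, 38 mm across, 8 mm high; origin under its centre; leave it alone
- ring_gauge: steel ring gauge lying flat, 56 mm across, 18 mm high; origin under its centre; leave it alone
- plug_gauge: double-ended steel plug gauge lying down, 105 mm long, 25 mm across; origin under its middle; leave it alone
- calliper: calliper lying flat behind the gauge, 210 mm long; origin under its beam's middle; leave it alone
- short_preform: short reference preform standing neck down in a small beech block, its top 103 mm above the table; origin on its axis, 63 mm above the table; leave it alone
Mind the look-alikes: they are no part of the job. What is shaped like the part that bears preform_grip but green is not meant.

How it is judged:
By the outcome, as a careful person would: the job done as asked, in the order asked, and still so for the second after the job is handed in, while the arm keeps its last pose, push and grip.
It also fails if it takes over 53 s, if anything falls off the work surface, if the arm or the gripper's body presses on something with over 40 N, if the wrist force passes 120 N, or if a joint passes its speed limit or range.

## Working session

There is one attempt and no reset: what is moved stays moved. The work goes in short steps, Python scripts to look and compute and a tool call to move; the robot and the scene stay as the last step left them, time stands still between calls to the robot, and variables do not carry over. Pictures are saved under pics/ and viewed, about 8 in all and at most 12, crops included, and the job is handed in when it is done.

Besides the shell and the picture viewer there is one more tool, called after "Request:" as name([rows], argument=value, ...), one row to a line, values as JSON. move_arm: Moves the arm, as the interface text tells. Its arguments: {"type":"object","properties":{"moves":{"type":"array","items":{"type":"array","items":{"type":"number"}}},"grip_force":{"type":"number"}},"required":["moves"]}

```bash
mkdir -p pics; ls
python3 - <<'E'
from workcell import manip,cams
import cv2
for n in("scene","top"):
    im=cams.camera(n);cv2.imwrite(f"pics/{n}0.png",im[:,:,::-1]);p=cams.camera_params(n);print(n,p)
print(manip.get_obs())
E
```

```text
pics
scene {'fx': 350.35305424618105, 'fy': 350.35305424618105, 'cx': 258.42333656686407, 'cy': 191.6718630848522, 'dist_coeffs': array([-0.08157085,  0.        ,  0.        ,  0.        ,  0.        ]), 'xyz': array([0.92939108, 0.48341934, 1.03959548]), 'rotation': array([0.10209222, 0.27735491, 0.89088763, 0.34492124])}
top {'fx': 438.27782836409926, 'fy': 438.27782836409926, 'cx': 255.0284328858778, 'cy': 192.54055696704657, 'dist_coeffs': array([-0.05807855,  0.        ,  0.        ,  0.        ,  0.        ]), 'xyz': array([ 0.36236912, -0.01810687,  1.18251549]), 'rotation': array([-0.03983247,  0.04304816,  0.70788899, -0.70388451])}
{'clock': 0.1, 'joint_pos': array([-1.29561683,  0.33280148, -0.064708  ,  1.46085982,  0.02159998,
        1.34990204, -0.08847824]), 'joint_velocities': array([-8.18572125e-04, -2.24985886e-03, -7.44471079e-04, -1.87216965e-03,
        1.76484069e-04, -3.58258761e-05, -5.01706673e-04]), 'tau': array([ 8.92282242e-04, -6.26749778e+01,  4.87489044e-02, -3.92425919e+01,
        1.61891570e-02,  7.01601530e-03, -1.94621236e-06]), 'position': array([0.18327314, 0.59717109, 0.23059882]), 'ee_rot': array([ 8.04161420e-01,  5.94410635e-01, -4.95793734e-04,  4.00915813e-04]), 'ft_force': array([-0.4535163 ,  0.22484376,  0.22561247]), 'torque': array([ 0.00597265,  0.05770356, -0.02584149]), 'grip_width': 0.9991427030124354}
```

View pics/scene0.png

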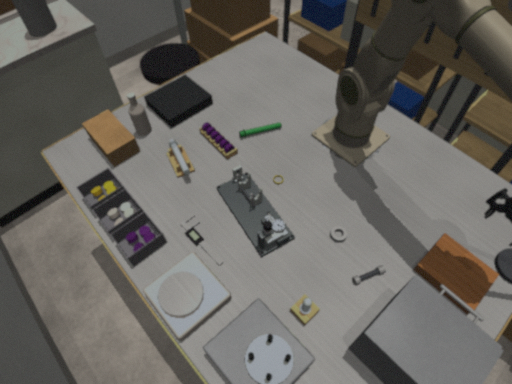

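View pics/top0.png

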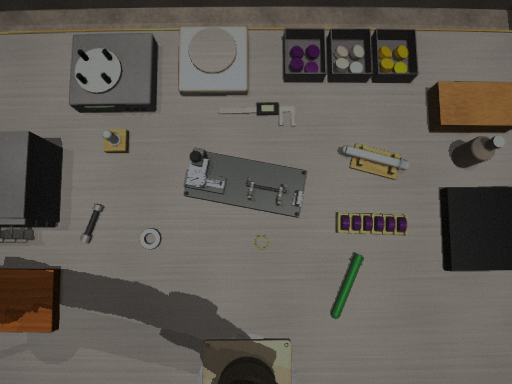

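The scene picture shows the frosted preform in its saddle at about (180,158), the cap row at (218,139), the green tube at (260,130) and the gauge at (255,212). In the top picture:
- **Preform:** (375,157)
- **Gauge:** (245,182), with the dial and knob at its left end
- **Candidates for the preform:** frosted tube (375,157), green tube (347,286), short preform (113,138), plug gauge (92,222). By the description I choose the frosted tube.

Next I take close crops.

```bash
cat > h.py <<'E'
import numpy as np,cv2
from scipy.spatial.transform import Rotation as R
from workcell import manip,cams
def ray(n,uv):
    p=cams.camera_params(n);K=np.array([[p['fx'],0,p['cx']],[0,p['fy'],p['cy']],[0,0,1]])
    u=cv2.undistortPoints(np.array([[uv]],float),K,p['dist_coeffs'])[0,0]
    return p['xyz'],R.from_quat(p['rotation']).apply([u[0],-u[1],-1])
def atz(n,uv,z):
    o,d=ray(n,uv);return o+d*(z-o[2])/d[2]
def proj(n,P):
    p=cams.camera_params(n);K=np.array([[p['fx'],0,p['cx']],[0,p['fy'],p['cy']],[0,0,1]])
    c=R.from_quat(p['rotation']).inv().apply(np.atleast_2d(P)-p['xyz'])*[1,-1,-1]
    return cv2.projectPoints(c,np.zeros(3),np.zeros(3),K,p['dist_coeffs'])[0][:,0]
def crop(im,x0,y0,w,h,s): return cv2.resize(im[y0:y0+h,x0:x0+w],None,fx=s,fy=s,interpolation=cv2.INTER_CUBIC)
E
python3 - <<'E'
from h import *
t=cv2.imread("pics/top0.png");s=cv2.imread("pics/scene0.png")
a=crop(t,335,135,80,55,5); b=crop(t,180,140,130,82,6)
c=crop(s,210,160,90,95,6);d=crop(s,160,135,45,45,5)
o=np.zeros((600,800,3),np.uint8)
o[:275,:400]=a;o[:225,420:645]=d
cv2.imwrite("pics/c1.png",o[:280,:660]);
cv2.imwrite("pics/c2.png",b)
cv2.imwrite("pics/c3.png",c)
for uv in((375,157),(245,182)):print(atz("top",uv,.05))
for uv in((180,158),(255,212)):print(atz("scene",uv,.05))
E
```

```text
[ 0.58864365 -0.34128878  0.05      ]
[0.5236209  0.00233992 0.05      ]
[ 0.59414882 -0.33214764  0.05      ]
[0.54460452 0.02780541 0.05      ]
```

View pics/c1.png

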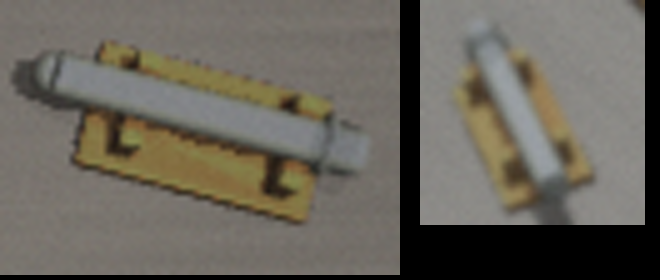

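View pics/c2.png

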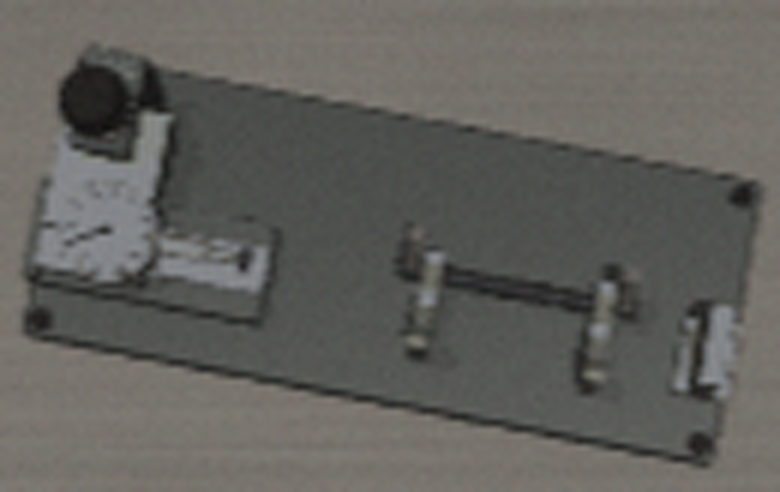

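View pics/c3.png

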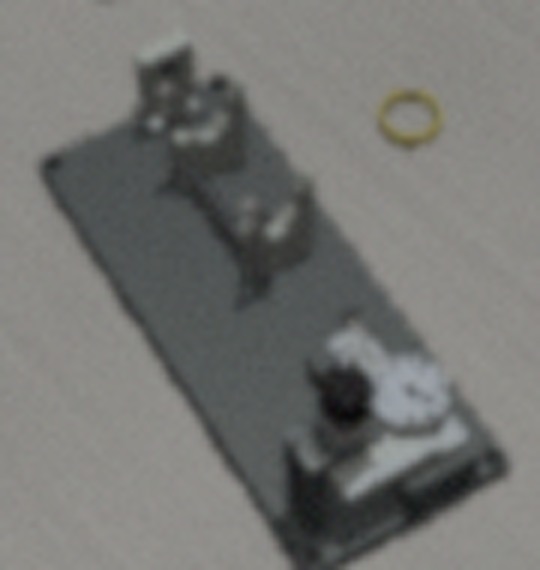

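The crops confirm the choice: the tube is frosted and grey, with its dome at the left (c1 at (37,73)) and its ring and neck at the right (328,147). The gauge's dial and knob are at the left (c2 knob at (93,98)), the fork plates are near (420,300) and (600,330), and the end stop is at the right. Next I fit the poses.

```bash
cat > fit.py <<'E'
from h import *
from scipy.optimize import least_squares
def un(X,x0,y0,s): return [x0+(X[0]+.5)/s-.5,y0+(X[1]+.5)/s-.5]
def fit(name,obs,x0):
    def W(q,P): c,s=np.cos(q[2]),np.sin(q[2]);return np.array([q[0]+c*P[0]-s*P[1],q[1]+s*P[0]+c*P[1],P[2]])
    def f(q): return np.concatenate([proj(n,W(q,np.array(P)/1e3))[0]-uv for n,P,uv in obs])
    for tag in("top","scene","both"):
        o=[x for x in obs if tag in("both",x[0])]
        if len(o)<2: continue
        g=lambda q:np.concatenate([proj(n,W(q,np.array(P)/1e3))[0]-uv for n,P,uv in o])
        r=least_squares(g,x0,loss="soft_l1");print(name,tag,r.x.round(4),np.degrees(r.x[2]).round(2),"res",g(r.x).reshape(-1,2).round(1).tolist())
    return r.x
if __name__=="__main__":
    T=lambda X:un(X,180,140,6);S=lambda X:un(X,210,160,6)
    fit("gauge",[("top",(85,-100,14),T((760,180))),("top",(-45,-100,14),T((712,465))),("top",(-45,215,14),T((25,337))),("top",(45,185,138),T((93,98))),
     ("scene",(85,-100,14),S((43,162))),("scene",(-45,215,14),S((507,470))),("scene",(45,185,138),S((345,385)))],[.52,0,0])
    A=lambda X:un(X,335,135,5);B=lambda X:un((X[0]-420,X[1]),160,135,5)
    fit("saddle",[("top",(35,65,12),A((105,42))),("top",(35,-65,12),A((333,103))),("top",(-35,-65,12),A((307,222))),("top",(-35,65,12),A((75,160)))
     ,("scene",(35,-65,12),B((457,95))),("scene",(35,65,12),B((510,212))),("scene",(-35,65,12),B((595,180))),("scene",(-35,-65,12),B((524,50)))],[.59,-.34,0])
    fit("preform",[("top",(0,102,48),A((37,73))),("top",(0,-56.5,48),A((327,147))),("top",(0,-77,48),A((370,152))),("scene",(0,-77,48),B((475,25)))],[.59,-.34,0])
    o=manip.get_obs();r=R.from_quat(o['ee_rot']).as_matrix();print(o['position'],r.round(4).tolist())
E
python3 fit.py
```

```text
gauge top [ 0.4966 -0.0504 -0.1887] -10.81 res [[0.7, 0.2], [0.5, -0.1], [-0.6, -0.1], [-0.5, 0.0]]
gauge scene [ 0.4984 -0.048  -0.2142] -12.27 res [[-0.3, -0.6], [0.8, -0.2], [-0.3, 0.7]]
gauge both [ 0.4974 -0.05   -0.1962] -11.24 res [[0.7, 0.2], [0.2, -0.1], [-0.8, -1.0], [-0.4, -0.8], [-0.7, -0.6], [1.4, -1.5], [0.6, -0.3]]
saddle top [ 0.5854 -0.3535 -0.2685] -15.38 res [[-0.0, -0.4], [0.2, -0.3], [-0.2, 0.3], [0.1, 0.3]]
saddle scene [ 0.5914 -0.3499 -0.2386] -13.67 res [[-1.6, -0.1], [-0.3, -0.1], [0.2, -0.9], [1.8, 2.2]]
saddle both [ 0.5863 -0.3532 -0.2653] -15.2 res [[-0.2, -0.6], [0.0, -0.7], [-0.3, -0.1], [-0.0, 0.1], [-0.6, -1.6], [-0.2, -1.3], [0.5, -1.8], [2.9, 1.1]]
preform top [ 0.5851 -0.3543 -0.2461] -14.1 res [[0.3, 0.1], [0.4, -0.5], [-0.8, 0.3]]
preform both [ 0.5853 -0.3549 -0.2426] -13.9 res [[0.5, 0.2], [0.6, -0.6], [-0.5, 0.2], [0.9, 0.7]]
[0.18327314 0.59717109 0.23059882] [[0.2934, 0.956, -0.0003], [0.956, -0.2934, -0.0012], [-0.0013, 0.0001, -1.0]]
```

```bash
cat > go.py <<'E'
import sys
from h import *
# args: x y z yaw_deg of tool x axis, tool down
def row(p,yaw):
    o=manip.get_obs();r=R.from_quat(o['ee_rot'])
    a=np.radians(yaw);t=np.column_stack([[np.cos(a),np.sin(a),0],[np.sin(a),-np.cos(a),0],[0,0,-1]])
    return np.degrees((r.inv()*R.from_matrix(t)).as_rotvec()).round(2).tolist(),r.inv().apply(np.array(p)-o['position']).round(4).tolist(),o['position'].round(4).tolist()
if __name__=="__main__":
    v=list(map(float,sys.argv[1:]));print(row(v[:3],v[3]))
E
python3 go.py .52 .2 .28 22
```

```text
([0.04, 0.07, 50.94], [-0.281, 0.4384, -0.049], [0.1833, 0.5972, 0.2306])
```

Request:
move_arm([
  [0,0,51,-0.281,0.438,-0.05,0.06],
  [0,0,51,-0.281,0.438,-0.05,0.06],
  [0,0,51,-0.281,0.438,-0.05,0.06],
  [0,0,51,-0.281,0.438,-0.05,0.06],
  [0,0,51,-0.281,0.438,-0.05,0.06],
  [0,0,51,-0.281,0.438,-0.05,0.06],
  [0,0,51,-0.281,0.438,-0.05,0.06],
  [0,0,51,-0.281,0.438,-0.05,0.06],
  [0,0,51,-0.281,0.438,-0.05,0.06],
  [0,0,51,-0.281,0.438,-0.05,0.06],
])

```text
clock: 1.1
position: [0.5058, 0.2159, 0.2792]
ee_rot: [0.982, 0.19, -0.0, -0.0]
ft_force: [0.5, -0.0, 0.5]
grip_width: 0.704
```

```bash
python3 go.py .586 -.354 .18 -14.7
```

```text
([-0.01, 0.01, 36.65], [-0.1386, 0.5586, 0.0991], [0.5058, 0.2159, 0.2792])
```

Request:
move_arm([
  [0,0,36.7,-0.146,0.54,0.05,0.06],
  [0,0,36.7,-0.146,0.54,0.05,0.06],
  [0,0,36.7,-0.146,0.54,0.05,0.06],
  [0,0,36.7,-0.146,0.54,0.05,0.06],
  [0,0,36.7,-0.146,0.54,0.05,0.06],
  [0,0,36.7,-0.146,0.54,0.05,0.06],
  [0,0,36.7,-0.146,0.54,0.05,0.06],
  [0,0,36.7,-0.146,0.54,0.05,0.06],
  [0,0,36.7,-0.146,0.54,0.05,0.06],
  [0,0,36.7,-0.146,0.54,0.05,0.06],
])

```text
clock: 2.1
position: [0.564, -0.2785, 0.2341]
ee_rot: [0.992, -0.128, -0.0, -0.0]
ft_force: [0.4, 0.6, 0.4]
grip_width: 0.701
```

Request:
move_arm([
  [0,0,0,0,0,0,0.06],
  [0,0,0,0,0,0,0.06],
])

```text
clock: 2.3
position: [0.5633, -0.2782, 0.2337]
ee_rot: [0.992, -0.13, -0.001, 0.0]
ft_force: [0.3, 0.6, 0.9]
grip_width: 0.705
```

```bash
python3 go.py .586 -.354 .10 -14.7
```

```text
([0.04, 0.09, -0.23], [0.0417, 0.0673, 0.1337], [0.5633, -0.2782, 0.2337])
```

Request:
move_arm([
  [0,0,-0.2,0.042,0.067,0.05,0.06],
  [0,0,-0.2,0.042,0.067,0.05,0.06],
  [0,0,-0.2,0.042,0.067,0.134,0.06],
  [0,0,-0.2,0.042,0.067,0.134,0.06],
  [0,0,-0.2,0.042,0.067,0.17,0.06],
  [0,0,-0.2,0.042,0.067,0.204,0.06],
  [0,0,-0.2,0.042,0.067,0.204,0.06],
  [0,0,-0.2,0.042,0.067,0.204,0.06],
  [0,0,-0.2,0.042,0.067,0.204,0.06],
  [0,0,-0.2,0.042,0.067,0.204,0.06],
])

```text
clock: 3.3
position: [0.5888, -0.3526, 0.0329]
ee_rot: [0.992, -0.127, 0.002, 0.0]
ft_force: [-0.5, -0.3, -0.0]
grip_width: 0.703
```

Run:
```python
from h import *
o=manip.get_obs();print(o['position'],o['ft_force'],o['grip_width'])
t=cams.camera("top")[:,:,::-1];s=cams.camera("scene")[:,:,::-1]
im=np.hstack([crop(t,335,135,80,60,5),crop(s,140,110,80,60,5)])
cv2.imwrite("pics/g1.png",im)
```

```text
[ 0.58884034 -0.35261956  0.03294662] [-0.4522895  -0.28968618 -0.03166785] 0.7034135798479123
```

View pics/g1.png

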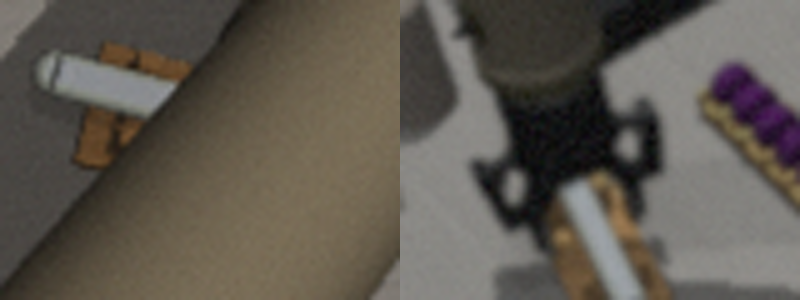

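The fingers straddle the tube in both views, with the dome still free on the left. I close them now.

Request:
move_arm([
  [0,0,0,0,0,0,0.06],
  [0,0,0,0,0,0,0.045],
  [0,0,0,0,0,0,0.03],
  [0,0,0,0,0,0,0.015],
  [0,0,0,0,0,0,0.015],
  [0,0,0,0,0,0,0.015],
  [0,0,0,0,0,0,0.015],
  [0,0,0,0,0,0,0.015],
], grip_force=45)

```text
clock: 4.2
position: [0.5873, -0.3523, 0.0307]
ee_rot: [0.992, -0.127, -0.0, -0.0]
ft_force: [-4.6, 2.4, 6.1]
grip_width: 0.269
```

```bash
python3 go.py .586 -.354 .029 -14.7;python3 go.py .586 -.354 .18 -14.7
```

```text
([-0.02, 0.03, 0.12], [-0.0008, 0.002, 0.0017], [0.5873, -0.3523, 0.0307])
([-0.02, 0.03, 0.12], [-0.0009, 0.002, -0.1493], [0.5873, -0.3523, 0.0307])
```

Request:
move_arm([
  [0,0,0,0,0,-0.02,0.015],
  [0,0,0,0,0,-0.05,0.015],
  [0,0,0,0,0,-0.1,0.015],
  [0,0,0,0,0,-0.15,0.015],
  [0,0,0,0,0,-0.15,0.015],
  [0,0,0,0,0,-0.15,0.015],
  [0,0,0,0,0,-0.15,0.015],
])

```text
clock: 4.9
position: [0.5872, -0.3516, 0.1788]
ee_rot: [0.992, -0.127, -0.001, -0.001]
ft_force: [0.1, -0.6, -2.1]
grip_width: 0.268
```

```bash
python3 go.py .497 -.05 .18 -10.9
```

```text
([-0.05, 0.12, -3.65], [-0.1631, -0.2693, -0.0007], [0.5872, -0.3516, 0.1788])
```

Request:
move_arm([
  [0,0,-0.4,-0.01,-0.017,0,0.015],
  [0,0,-1,-0.033,-0.054,0,0.015],
  [0,0,-1.6,-0.057,-0.094,0,0.015],
  [0,0,-2.1,-0.082,-0.134,0,0.015],
  [0,0,-2.6,-0.106,-0.175,0,0.015],
  [0,0,-3.1,-0.13,-0.215,0,0.015],
  [0,0,-3.4,-0.15,-0.247,0,0.015],
  [0,0,-3.6,-0.16,-0.264,0,0.015],
  [0,0,-3.65,-0.163,-0.269,0,0.015],
  [0,0,-3.65,-0.163,-0.269,0,0.015],
])

```text
clock: 5.9
position: [0.4969, -0.0504, 0.1797]
ee_rot: [0.996, -0.094, -0.001, 0.0]
ft_force: [0.6, -0.3, -1.8]
grip_width: 0.263
```

Request:
move_arm([
  [0,0,0,0,0,0,0.015],
  [0,0,0,0,0,0,0.015],
  [0,0,0,0,0,0,0.015],
])

```text
clock: 6.2
position: [0.4975, -0.0521, 0.1804]
ee_rot: [0.995, -0.096, -0.0, 0.0]
ft_force: [0.7, -0.3, -0.6]
grip_width: 0.265
```

Run:
```python
from h import *
o=manip.get_obs();print(o['position'],R.from_quat(o['ee_rot']).as_euler('xyz',degrees=True),o['ft_force'],o['grip_width'])
t=cams.camera("top")[:,:,::-1];s=cams.camera("scene")[:,:,::-1]
cv2.imwrite("pics/f_top.png",t);cv2.imwrite("pics/f_scene.png",s)
im=np.hstack([crop(t,180,135,134,100,3),crop(s,200,110,100,150,2)])if 0 else None
a=crop(t,175,130,140,95,5);b=crop(s,200,130,110,125,4)
cv2.imwrite("pics/f1a.png",a);cv2.imwrite("pics/f1b.png",b)
```

```text
[ 0.49749042 -0.05210797  0.18038622] [ 1.79968989e+02  1.44436248e-02 -1.10168579e+01] [ 0.65922473 -0.33494995 -0.64094874] 0.26536096684431537
```

View pics/f1a.png

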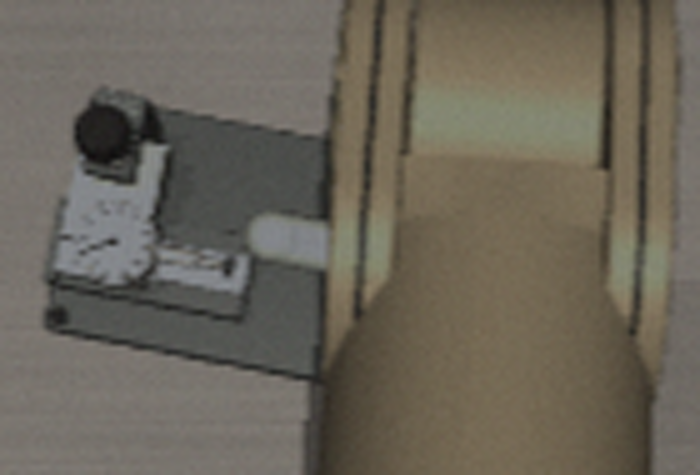

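View pics/f1b.png

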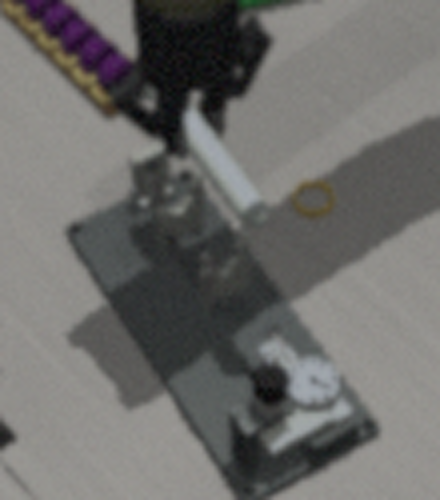

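The tube is held over the fork. Its dome tip is at f1a (247,236) and f1b (262,213), and the ring gauges and other things are unmoved. I compare this with the expected position.

Run:
```python
from h import *
from fit import un
a=un((248,237),175,130,5);b=un((261,212),200,130,4)
for z in(.19,.199): print(z,atz("top",a,z),atz("scene",b,z))
o,d=ray("top",a);q,e=ray("scene",b);d/=np.linalg.norm(d);e/=np.linalg.norm(e)
s=np.linalg.lstsq(np.c_[d,-e],q-o,rcond=None)[0];print("tri",o+s[0]*d,q+s[1]*e)
y=np.radians(-11.0);print("pred",np.array([.4975,-.0521])+.102*np.array([-np.sin(y),np.cos(y)]))
# fork features predicted in gauge frame, in f0 top crop c2 coordinates
g=np.radians(-10.9)
for P in((0,116,66),(-14,38,85),(-14,-38,85),(0,-82,80),(45,185,138)):
  P=np.array(P)/1e3;W=[.497+np.cos(g)*P[0]-np.sin(g)*P[1],-.05+np.sin(g)*P[0]+np.cos(g)*P[1],P[2]]
  print(((proj("top",W)[0]-[180,140]+.5)*6-.5).round(),((proj("scene",W)[0]-[210,160]+.5)*6-.5).round())
```

```text
0.19 [0.51550972 0.0474083  0.19      ] [0.50894406 0.03593406 0.19      ]
0.199 [0.51412106 0.04681422 0.199     ] [0.51339798 0.0406744  0.199     ]
tri [0.5133289  0.04647533 0.20413405] [0.5160491  0.043496   0.20435711]
pred [0.51696252 0.04802597]
[248. 261.] [352. 314.]
[421. 321.] [299. 182.]
[599. 354.] [229.  88.]
[706. 342.] [171.  52.]
[89. 97.] [351. 382.]
```

Request:
move_arm([
  [0,0,0,0,-0.003,0.02,0.015],
  [0,0,0,0,-0.003,0.04,0.015],
  [0,0,0,0,-0.003,0.06,0.015],
  [0,0,0,0,-0.003,0.075,0.015],
  [0,0,0,0,-0.003,0.08,0.015],
  [0,0,0,0,-0.003,0.08,0.015],
  [0,0,0,0,-0.003,0.08,0.015],
  [0,0,0,0,-0.003,0.08,0.015],
])

```text
clock: 7.1
position: [0.4986, -0.048, 0.1014]
ee_rot: [0.995, -0.095, 0.001, -0.0]
ft_force: [0.3, -0.2, -1.6]
grip_width: 0.263
```

Run:
```python
from h import *
o=manip.get_obs();print(o['position'],R.from_quat(o['ee_rot']).as_euler('xyz',degrees=True),o['ft_force'],o['torque'],o['grip_width'])
t=cams.camera("top")[:,:,::-1];s=cams.camera("scene")[:,:,::-1]
cv2.imwrite("pics/d_top.png",t);cv2.imwrite("pics/d_scene.png",s)
a=crop(t,180,140,70,85,6);b=crop(s,215,145,65,85,6)
cv2.imwrite("pics/d1.png",np.hstack([a,b]))
```

```text
[ 0.49860832 -0.04804205  0.10143535] [-1.79964958e+02 -7.49190315e-02 -1.09149804e+01] [ 0.27150843 -0.20005277 -1.57961825] [-0.02033336  0.04248144 -0.04487311] 0.26333940300549025
```

View pics/d1.png

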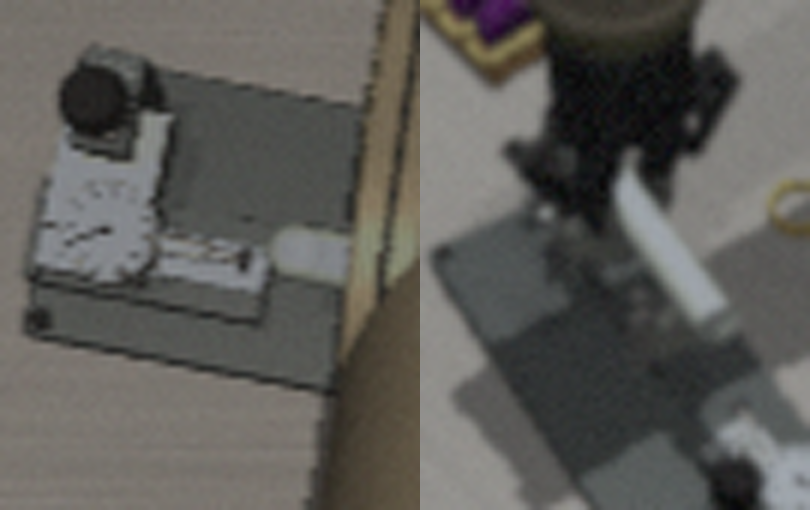

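The dome tip is at d1 left pane (272,249). The stylus carriage is at the same row, around (245,258).

Run:
```python
from h import *
from fit import un
g=np.radians(-10.9);f=np.array([.497,-.05]);M=np.array([[np.cos(g),np.sin(g)],[-np.sin(g),np.cos(g)]])
for n,uv in(("top",un((271,249),180,140,6)),("top",un((345,260),180,140,6)),("scene",un((730-420,325),215,145,6))):
    print(n,(M@(atz(n,uv,.1187)[:2]-f)*1e3).round(1))
print((M@(np.array([.4986,-.048])-f)*1e3).round(1))
```

```text
top [ -0.  102.6]
top [ 1.1 72. ]
scene [-2.8 98.4]
[1.2 2.3]
```

Request:
move_arm([
  [0,0,0,-0.0005,0,0.006,0.015],
  [0,0,0,-0.0005,0,0.012,0.015],
  [0,0,0,-0.0005,0,0.018,0.015],
  [0,0,0,-0.0005,0,0.022,0.015],
  [0,0,0,-0.0005,0,0.026,0.015],
  [0,0,0,-0.0005,0,0.03,0.015],
  [0,0,0,-0.0005,0,0.03,0.015],
  [0,0,0,-0.0005,0,0.03,0.015],
])

```text
clock: 8.0
position: [0.4968, -0.0477, 0.0701]
ee_rot: [0.995, -0.095, -0.001, 0.0]
ft_force: [-3.8, -1.1, -1.7]
grip_width: 0.266
```

Request:
move_arm([
  [0,0,0,0,0,0.003,0.015],
  [0,0,0,0,0,0.006,0.015],
  [0,0,0,0,0,0.009,0.015],
  [0,0,0,0,0,0.012,0.015],
  [0,0,0,0,0,0.015,0.015],
  [0,0,0,0,0,0.017,0.015],
  [0,0,0,0,0,0.017,0.015],
])

```text
clock: 8.7
position: [0.4969, -0.0479, 0.0529]
ee_rot: [0.995, -0.095, -0.001, 0.0]
ft_force: [-3.7, 1.5, -6.1]
grip_width: 0.264
```

Request:
move_arm([
  [0,0,0,0,0,0.002,0.015],
  [0,0,0,0,0,0.004,0.015],
  [0,0,0,0,0,0.005,0.015],
  [0,0,0,0,0,0.005,0.015],
])

```text
clock: 9.1
position: [0.4983, -0.0481, 0.0489]
ee_rot: [0.995, -0.095, 0.001, 0.0]
ft_force: [-0.3, -0.4, -1.5]
grip_width: 0.266
```

Request:
move_arm([
  [0,0,0,0,0,0.001,0.015],
  [0,0,0,0,0,0.002,0.015],
  [0,0,0,0,0,0.003,0.015],
  [0,0,0,0,0,0.003,0.015],
])

```text
clock: 9.5
position: [0.4985, -0.0481, 0.0482]
ee_rot: [0.995, -0.095, 0.001, -0.001]
ft_force: [-16.0, 1.1, 36.6]
grip_width: 0.264
```

The force dropped at z 0.049 and then rose to 37 N at the bottom, so the tube is seated. I relax the push and let go.

Request:
move_arm([
  [0,0,0,0,0,-0.003,0.015],
  [0,0,0,0,0,-0.003,0.015],
  [0,0,0,0,0,-0.003,0.03],
  [0,0,0,0,0,-0.003,0.04],
  [0,0,0,0,0,-0.003,0.042],
  [0,0,0,0,0,-0.003,0.042],
])

```text
clock: 10.1
position: [0.4977, -0.0479, 0.0486]
ee_rot: [0.995, -0.095, 0.0, 0.0]
ft_force: [0.9, 0.2, 0.4]
grip_width: 0.49
```

Request:
move_arm([
  [0,0,0,0,0,-0.01,0.042],
  [0,0,0,0,0,-0.03,0.042],
  [0,0,0,0,0,-0.06,0.042],
  [0,0,0,0,0,-0.1,0.05],
  [0,0,0,0,0,-0.14,0.06],
  [0,0,0,0,0,-0.17,0.06],
  [0,0,0,0,0,-0.17,0.06],
  [0,0,0,0,0,-0.17,0.06],
])

```text
clock: 10.9
position: [0.4978, -0.048, 0.2194]
ee_rot: [0.995, -0.095, 0.001, -0.0]
ft_force: [-0.9, -0.1, -0.3]
grip_width: 0.703
```

```bash
python3 - <<'E'
from h import *
g=np.radians(-10.9)
print(.497+np.cos(g)*.045-np.sin(g)*.185,-.05+np.sin(g)*.045+np.cos(g)*.185)
from fit import un
print(atz("top",un((93,98),180,140,6),.138),atz("scene",un((345,385),210,160,6),.138))
E
python3 go.py .576 .123 .20 14
```

```text
0.5761707990244698 0.12315306691429696
[0.57566537 0.12165647 0.138     ] [0.57950175 0.12224908 0.138     ]
([-0.04, -0.09, -24.92], [0.0444, -0.1827, 0.0196], [0.4978, -0.048, 0.2194])
```

Request:
move_arm([
  [0,0,-8,0.01,-0.04,0,0.06],
  [0,0,-16,0.024,-0.09,0,0.06],
  [0,0,-24,0.035,-0.14,0,0.06],
  [0,0,-25,0.044,-0.183,0.005,0.06],
  [0,0,-25,0.044,-0.183,0.02,0.06],
  [0,0,-25,0.044,-0.183,0.02,0.06],
  [0,0,-25,0.044,-0.183,0.02,0.06],
])

```text
clock: 11.6
position: [0.5748, 0.1219, 0.1979]
ee_rot: [0.993, 0.122, -0.001, 0.001]
ft_force: [0.1, -0.1, 0.1]
grip_width: 0.702
```

Run:
```python
from h import *
o=manip.get_obs();print(o['position'],R.from_quat(o['ee_rot']).as_euler('xyz',degrees=True),o['ft_force'])
t=cams.camera("top")[:,:,::-1];s=cams.camera("scene")[:,:,::-1]
cv2.imwrite("pics/k_top.png",t);cv2.imwrite("pics/k_scene.png",s)
a=crop(t,205,145,105,75,4);b=crop(s,215,150,75,75,4)
cv2.imwrite("pics/k1.png",np.hstack([a,b]))
```

```text
[0.57479172 0.1218848  0.19790167] [1.79946454e+02 1.19604591e-01 1.39803811e+01] [ 0.11784253 -0.1450431   0.12568078]
```

View pics/k1.png

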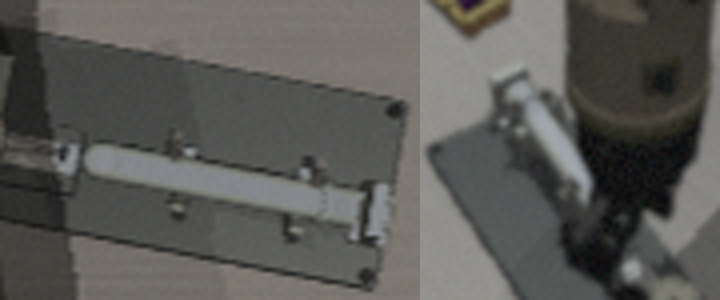

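The tube lies seated along the fork with its dome towards the dial (k1 (88,158)). The ring, at (322,195), is outside the right plate, and the jaw parts at (178,140) and (308,165) sit where they were when shut. Now the knob.

Request:
move_arm([
  [0,0,0,0.001,0,0.03,0.06],
  [0,0,0,0.001,0,0.06,0.06],
  [0,0,0,0.001,0,0.08,0.06],
  [0,0,0,0.001,0,0.09,0.06],
  [0,0,0,0.001,0,0.09,0.06],
  [0,0,0,0.001,0,0.09,0.06],
], grip_force=60)

```text
clock: 12.3
position: [0.577, 0.1235, 0.1099]
ee_rot: [0.992, 0.122, 0.001, -0.0]
ft_force: [0.4, 0.5, 0.0]
grip_width: 0.701
```

Request:
move_arm([
  [0,0,0,0,0,0,0.045],
  [0,0,0,0,0,0,0.035],
  [0,0,0,0,0,0,0.025],
  [0,0,0,0,0,0,0.018],
  [0,0,0,0,0,0,0.018],
  [0,0,0,0,0,0,0.018],
])

```text
clock: 12.9
position: [0.5774, 0.124, 0.1097]
ee_rot: [0.992, 0.123, 0.001, -0.0]
ft_force: [2.4, 0.0, 6.7]
grip_width: 0.285
```

Request:
move_arm([
  [0,0,0,0,0,0,0.018],
  [0,0,0,0,0,-0.003,0.018],
  [0,0,0,0,0,-0.006,0.018],
  [0,0,0,0,0,-0.009,0.018],
  [0,0,0,0,0,-0.012,0.018],
  [0,0,0,0,0,-0.014,0.018],
  [0,0,0,0,0,-0.015,0.018],
  [0,0,0,0,0,-0.015,0.018],
], grip_force=80)

```text
clock: 13.7
position: [0.5773, 0.124, 0.1231]
ee_rot: [0.992, 0.123, 0.001, 0.0]
ft_force: [10.4, 2.0, -11.3]
grip_width: 0.278
```

Request:
move_arm([
  [0,0,0,0,0,-0.001,0.018],
  [0,0,0,0,0,-0.0015,0.018],
  [0,0,0,0,0,-0.0015,0.018],
  [0,0,0,0,0,-0.0015,0.018],
])

```text
clock: 14.1
position: [0.5773, 0.1239, 0.124]
ee_rot: [0.992, 0.123, 0.001, 0.0]
ft_force: [12.6, 2.0, -15.5]
grip_width: 0.277
```

Request:
move_arm([
  [0,0,0,-0.0005,0,-0.001,0.018],
  [0,0,0,-0.001,0,-0.001,0.018],
  [0,0,0,-0.001,0,-0.001,0.018],
  [0,0,0,-0.001,0,-0.001,0.018],
  [0,0,0,-0.001,0,-0.001,0.018],
  [0,0,0,-0.001,0,-0.001,0.018],
  [0,0,0,-0.001,0,-0.001,0.018],
  [0,0,0,-0.001,0,-0.001,0.018],
  [0,0,0,-0.001,0,-0.001,0.018],
  [0,0,0,-0.001,0,-0.001,0.018],
])

```text
clock: 15.1
position: [0.5772, 0.1239, 0.1241]
ee_rot: [0.992, 0.123, 0.002, 0.001]
ft_force: [23.4, 4.2, -28.7]
grip_width: 0.279
```

Run:
```python
from h import *
o=manip.get_obs();print(o['position'],o['ft_force'],o['grip_width'])
t=cams.camera("top")[:,:,::-1];s=cams.camera("scene")[:,:,::-1]
cv2.imwrite("pics/e_top.png",t);cv2.imwrite("pics/e_scene.png",s)
k=cv2.imread("pics/k_top.png")
a=crop(t,175,145,135,75,4);b=crop(k,175,145,135,75,4)
cv2.imwrite("pics/e1.png",np.vstack([a,b]))
```

```text
[0.57717459 0.12391884 0.1240713 ] [ 23.38201235   4.20737692 -28.72002627] 0.2794087206575402
```

View pics/e1.png

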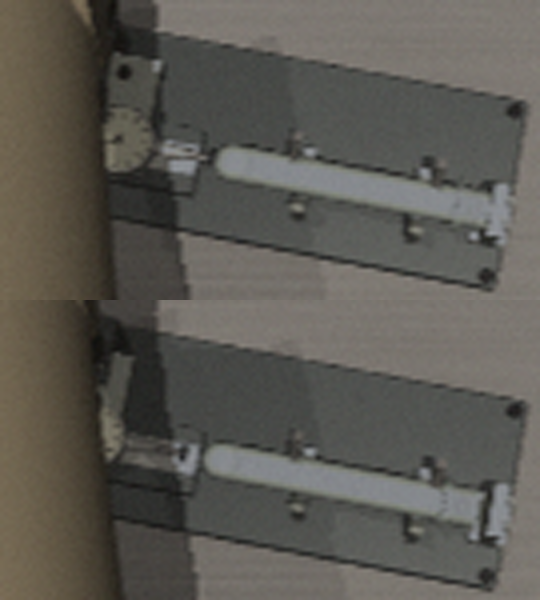

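The carriage has run forward: the stylus is now at the dome (e1 top pane (213,158)) and the neck end has slid against the end stop. The plunger is on its hard stop. I ease the side load before handing in.

Request:
move_arm([
  [0,0,0,0.001,0,0.0003,0.018],
  [0,0,0,0.0018,0,0.0005,0.018],
  [0,0,0,0.0018,0,0.0005,0.018],
  [0,0,0,0.0018,0,0.0005,0.018],
  [0,0,0,0.0018,0,0.0005,0.018],
  [0,0,0,0.0018,0,0.0005,0.018],
])

```text
clock: 15.8
position: [0.5772, 0.1239, 0.124]
ee_rot: [0.992, 0.123, 0.0, 0.0]
ft_force: [10.5, 2.6, -16.8]
grip_width: 0.277
```

```bash
python3 -c "
from workcell import manip
print(manip.hand_in());o=manip.get_obs();print(o['clock'],o['position'],o['ft_force'],o['grip_width'])"
```

```text
the job is handed in; nothing more can be done
None
the job is handed in; nothing more can be done
```

I seated the preform in the fork clip and pulled the index plunger fully up. The job was handed in at about 15.8 s with the arm still holding the plunger back.

**Seating:** The jaw's sideways push (about 4 N) dropped to zero as the tube went home, and pressing on met a hard bottom at about 37 N. A picture then showed:
- the closed end towards the dial;
- the support ring outside the fork;
- the jaw parts where they were when shut. I judged the jaw shut from these and the force drop, as I had no direct reading of it.

**Plunger and carriage:** The plunger rose about 14 mm to a hard stop, where extra pull raised the force to 29 N without moving it. The last picture shows the carriage run forward, with the stylus against the dome and the preform slid back to its end stop.

**Last reading:** The pull was about 17 N, above the 10.8 N spring, with the knob still gripped. About 10 N of side load remained on the tool after I eased it.

**Disagreement:** The two cameras differed by 2 to 6 mm on positions. I relied mainly on the top camera, and the fit confirmed it.

**Other objects:** I moved nothing else on purpose and noticed nothing displaced in the crops I viewed. I did not check every object again at the end.

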